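Lock the tape dispenser onto its counter rail

ROBOT

A 7-joint arm with a two-finger parallel gripper is mounted at the origin on a cart in front of the work surface, level with it; the furniture and walls round the work are solid. World frame = base frame: x ahead of the robot, y to its left, z up, the work surface at z = 0. Lengths are in m, angles in degrees, forces in N, time in s.
With the tool pointing down it reaches from about 0.425 to 0.875 m from the base axis. Payload 4.7 kg.
Tool frame: the origin (TCP) lies between the finger pads; the fingertips stand 8 mm ahead of it and the grasp point (between the pads) lies 11 mm behind it; x points along the fingers, z is the direction in which the jaws open and shut, and the axes are right-handed (so a half turn about x gives the same grasp; the last joint's range is limited). The gripper opens to 87 mm and grips with 3 to 60 N. Pads are 19 mm wide; open, the fingers measure 117 mm over their backs; the gripper's body (75 mm by 190 mm) begins 51 mm behind the grasp point.
Start: joints at [77.011, 18.392, -4.016, 83.108, 1.295, 78.541, -3.26], TCP at [0.155, -0.631, 0.231] pointing down, gripper open.
Joint ranges: [-163.93, 163.93], [-17.29, 119.83], [-79.2, 71.16], [3.27, 140.29], [-89.18, 269.18], [5.43, 117.66], [-154.24, 154.24]. Speed limits (degrees/s): [147.25, 147.25, 180, 180, 180, 180, 180].

INTERFACE

Orientations are given as [roll, pitch, yaw] about the fixed x, y, z axes, in that order (R = Rz(yaw) Ry(pitch) Rx(roll)).
In Python, from cell import telemetry, vision, sign_off gives the robot as it stands. The module is installed in compiled form; this text tells all that it offers.
- The arm moves only by the tool drive_tool, never from a script. Its arguments are lists of equal length, an entry for each row: "offset": the shift along the tool's x, y, z in m, a list of three; "angular": the turn, a rotation vector about the tool's x, y, z in rad, a list of three. A call has 1 to 10 rows; each row is the pose to reach, as a shift and turn from the pose measured when the call began, along the tool's axes at that moment; what a row does not reach only later rows make up. A row lasts 1/8 s, in which the tool goes at most 62.5 mm and 10.7 degrees, less where a joint would pass 70% of its speed; a pose out of reach is approached as far as the arm can. A call with a gripper value outside its range is refused whole. "fingers" is the closure, from -1 (fully open) to 1 (shut), set as the call begins (left out, the last holds). The fingers move at their own pace and stop on an object; "squeeze" is the grip in N (left out, the last holds). Time passes only in rows, so rows that repeat a pose let the fingers close. It gives the time, the measured TCP pose, the force and the opening at its end, in the units of the state.
- telemetry.get_obs(): the state, without advancing time (a new reading comes with each control period).
- vision.read_camera(name): name is "scene" or "top" or "wrist"; returns a dict with "pixels" (400x640x3 uint8, red, green, blue), "intrinsics" (3x3 intrinsics, pixels), "world_from_camera" (4x4, takes a point from camera to world coordinates); the wrist camera has in their place "T_tool_cam" (4x4, takes a point from camera to tool coordinates, whose origin is the TCP and whose axes are the tool frame's). Camera axes: x right, y up, looking along -z (the intrinsics and any distortion apply to the point x, -y, -z); pixel columns grow to the right and rows downward; lengths in m; the calibration is good to about 2 mm. A picture is of the moment at which its call begins: read the wrist's pose just before it. There is no depth.
- sign_off(): hands the job in, once; it reports no verdict.
The state is a dict: "time_s": time; "qpos": joint angles; "joint_velocities": joint speeds; "effort": joint torques, N m; "tool_pos": TCP position; "tool_rot": TCP orientation; "force": force on the tool from outside, world axes, zero at the start; "wrist_torque": the same for the moment, N m; "grip_width": finger opening in m.
Only numpy, scipy, OpenCV 4.12 (cv2) and the standard library are available. Lean on these libraries where they do the work, as an engineer would, in place of code of your own. Each camera call takes 0.05 s, during which the arm holds its last target.

TASK

The tape dispenser has been taken off for refilling: mount it on its rail again. Lower its keyhole plate over the two screws of the rail so that both screw heads come up through the round holes, and let go of it there; then press the plate down against the sprung catch and push the dispenser along, towards its cutter end, until the catch pin snaps up through the plate and the plate lies flat and locked. Do it gently, and do not disturb the iodine bottle beside the rail, the steel cup or the hand-gel bottle.

Things in the scene. Friction and masses are not known exactly. Their poses are not given: they have to be found in the camera images.
- dispenser: Loose tape dispenser, 0.35 to 0.65 kg, upright on a steel keyhole plate 200 (x) by 112 (y) by 5 mm thick. Origin: centre of the plate's underside; z up; +x is the locking direction, towards the cutter, which juts out in front to x 113, z 32 to 42 mm. A tape roll, 104 mm diameter, is fixed to it: axis along y at x 44, z 62 mm; y -7 to -33 mm
- grip_tab (a point): Near the top of the grey upright panel, on its mid plane at (12, 0, 143) mm in the dispenser's frame: the place to hold it. The panel lies in the x-z plane, is 10 mm thick in y (grasp across that); its top edge is at z 165, from x -4 to 40 mm. The tape roll beside it (on -y) reaches up to z 114 mm. The centre of mass lies about under this point
- hole_front (a point): Centre of the front keyhole's round entry hole, 19 mm diameter, underside of the plate, at (82, 32, 0) mm in the dispenser's frame. A slot 10 mm wide leaves it towards -x; when locked the screw stands 22 mm in -x of the hole centre (the slot ends 1 mm beyond)
- hole_back (a point): The same for the back keyhole, at (-38, -32, 0) mm, its slot likewise towards -x. A third, 14 mm round hole in the plate at (-60, 32) mm is for the catch pin
- heel (a point): On the dispenser at (-58, 0, 16) mm: middle of the upright rear face of the grey heel block (y -20 to 20, z 5 to 27 mm) that stands on the plate: the place to push towards +x with closed fingers. The plate behind it (x -100 to -58, y -23 to 23, top at z 5 mm) is free, the place to press down. Panel and roll begin at x -14 mm and are tall: a tool tilted back clears them
- plate_front (a point): Centre of the front (cutter) end of the plate's underside, at (100, 0, 0) mm in the dispenser's frame
- plate_back (a point): Centre of the rear end of the plate's underside, at (-100, 0, 0) mm in the dispenser's frame
- rail: Fixed aluminium rail on the worktop, 250 (x) by 116 (y) mm, flat top at z 8 mm. Origin at its centre at worktop height; its +x is the locking direction, which the dispenser's +x must match. In its recess lies a steel carriage with two headed screws and the catch. It is clamped fast anywhere from -10 to +10 mm along the rail's x; no reading tells where (the recess is 184 mm long, the carriage 160)
- screw_front (a point): Where the middle of the front screw's head top (z 20 mm) would be if the carriage were in the rail's middle: at (60, 32, 20) mm in the rail's frame. The true one is up to 10 mm before or behind it along the rail's x: look, or feel with the plate. Head 14 mm diameter, 4 mm thick, its underside at z 16; shank 7 mm. A plate lying on the heads has its underside at z 20, a seated one at z 8 mm
- screw_back (a point): The same for the back screw, at (-60, -32, 20) mm in the rail's frame; it shares the carriage, so both are off by the same amount. The entry holes pass the heads with 2.5 mm to spare all round
- catch (a joint): Sprung pin on the carriage, 9 mm diameter, 64 mm in +y of the back screw. Metres pressed down: 0 up (top at z 16.4 mm), 0.0084 under a flat plate; pushes up with 3.6 to 7 N. It lifts the +y side of a loose plate by up to 8 mm, so the slots foul the screw heads: press behind the heel with about 10 to 20 N while pushing. It snaps up through its hole, 3 mm proud, when locked
- iodine_bottle: Brown bottle with yellow cap, 48 mm diameter, 105 mm tall, bystander; origin at the centre of its underside
- steel_cup: Small open steel cup, 56 mm diameter, 64 mm tall, bystander; origin at the centre of its underside
- the_hand_gel: White hand-gel pump bottle, 65 mm wide, 187 mm tall, bystander; origin at its underside

How it is judged:
By the outcome, as a careful person would: the job done as asked, in the order asked, and still so for the second after the job is handed in, with the robot touching nothing.
It also fails if it takes over 64 s, if anything falls off the work surface, if the arm or the gripper's body presses on something with over 40 N, if the wrist force passes 120 N, or if a joint passes its speed limit or range.

## Working session

There is one attempt and no reset: what is moved stays moved. The work goes in short steps, Python scripts to look and compute and a tool call to move; the robot and the scene stay as the last step left them, time stands still between calls to the robot, and variables do not carry over. Pictures are saved under pics/ and viewed, and the job is handed in when it is done.

Besides the shell and the picture viewer there is one more tool, called after ">>>" as name(argument=value, ...) on one line, values as JSON. drive_tool: Moves the arm, as the interface text tells. Its arguments: {"type":"object","properties":{"offset":{"type":"array"},"angular":{"type":"array"},"fingers":{"type":"number"},"squeeze":{"type":"number"}},"required":["offset","angular"]}

```bash
ls; mkdir -p pics
python3 - <<'E'
from cell import telemetry, vision
import cv2, numpy as np
o=telemetry.get_obs(); print(o)
for n in ["scene","top","wrist"]:
    c=vision.read_camera(n)
    cv2.imwrite(f"pics/{n}0.png",c["pixels"][:,:,::-1])
    print(n,{k:np.round(v,4).tolist() for k,v in c.items() if k!="pixels"})
    np.savez(f"{n}0.npz",**c)
E
```

```text
pics
{'time_s': 0.0, 'qpos': array([77.01007833, 18.43878306, -4.0143867 , 83.1756324 ,  1.29532533,
       78.54019365, -3.25941043]), 'joint_velocities': array([ 0.02644227, -0.03318433, -0.11980887,  0.04545514, -0.03739458,
        0.0108782 ,  0.03690747]), 'effort': array([-6.56831662e-05, -4.91285026e+01, -4.03842526e-01, -3.12530172e+01,
       -6.41525583e-02,  4.36874852e-02,  1.77534671e-04]), 'tool_pos': array([ 0.15483052, -0.63073333,  0.22945808]), 'tool_rot': array([-176.62397855,   89.89045748,  107.17527708]), 'force': array([ 0.3077922 , -0.70984024, -0.48586467]), 'wrist_torque': array([ 0.01803037,  0.00794985, -0.00259755]), 'grip_width': 0.08694725820174343}
scene {'intrinsics': [[520.2406, 0.0, 309.1448], [0.0, 520.2406, 197.3], [0.0, 0.0, 1.0]], 'world_from_camera': [[0.6551, -0.6693, 0.3505, 1.0087], [0.7555, 0.5802, -0.3041, -0.3396], [0.0002, 0.464, 0.8858, 1.2851], [0.0, 0.0, 0.0, 1.0]]}
top {'intrinsics': [[439.1141, 0.0, 326.6965], [0.0, 439.1141, 191.388], [0.0, 0.0, 1.0]], 'world_from_camera': [[0.0206, 0.9929, -0.1174, 0.4206], [-0.9997, 0.0187, -0.0174, 0.0589], [-0.0151, 0.1177, 0.9929, 1.1767], [0.0, 0.0, 0.0, 1.0]]}
wrist {'intrinsics': [[293.3024, 0.0, 324.0012], [0.0, 293.3024, 202.4592], [0.0, 0.0, 1.0]], 'T_tool_cam': [[0.0007, 0.2537, -0.9673, -0.1547], [0.0004, 0.9673, 0.2537, 0.0691], [1.0, -0.0005, 0.0005, 0.0002], [0.0, 0.0, 0.0, 1.0]]}
```

View pics/scene0.png

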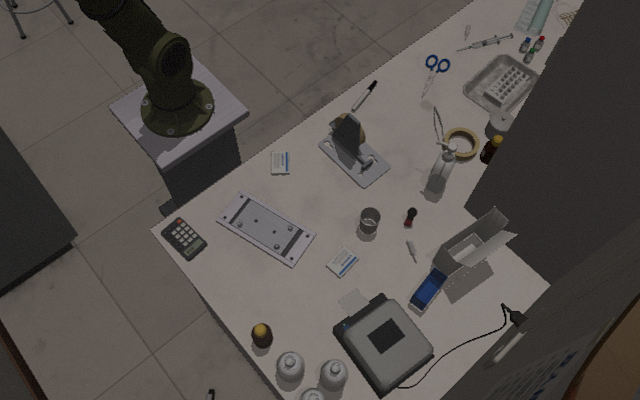

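View pics/top0.png

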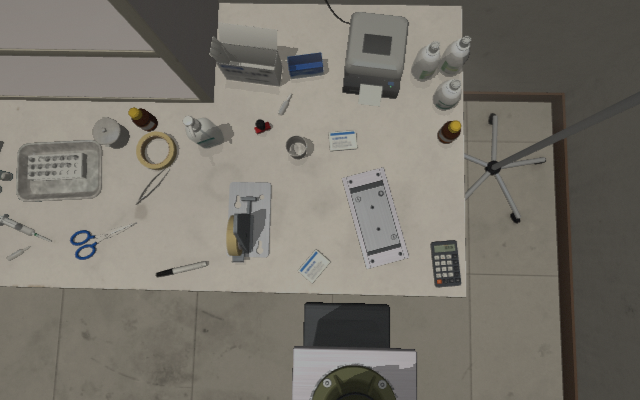

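View pics/wrist0.png

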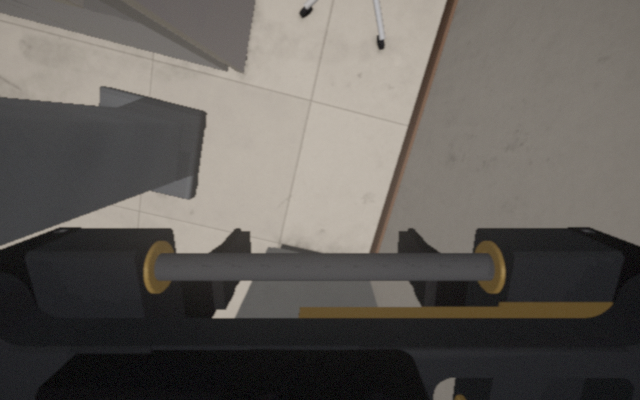

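Run:
```python
import cv2, numpy as np
t=cv2.imread("pics/top0.png"); s=cv2.imread("pics/scene0.png")
def crop(im,x0,y0,w,h,k,n):
    c=cv2.resize(im[y0:y0+h,x0:x0+w],None,fx=k,fy=k,interpolation=cv2.INTER_CUBIC)
    for i in range(0,w,10): cv2.putText(c,str(x0+i),(i*k,8),0,0.3,(0,0,255),1) if i%20==0 else 0; cv2.line(c,(i*k,10),(i*k,14),(0,0,255),1)
    for i in range(0,h,10): cv2.putText(c,str(y0+i),(0,i*k+4),0,0.3,(0,0,255),1)
    cv2.imwrite("pics/"+n,c)
crop(t,335,160,80,115,5,"railtop.png")
crop(t,210,170,80,100,6,"disptop.png")
crop(s,210,185,115,85,6,"railscene.png")
crop(s,310,100,90,95,6,"dispscene.png")
```

```text
(no output)
```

View pics/railtop.png

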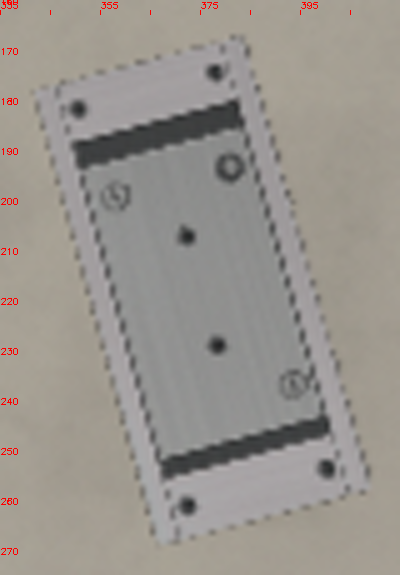

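View pics/disptop.png

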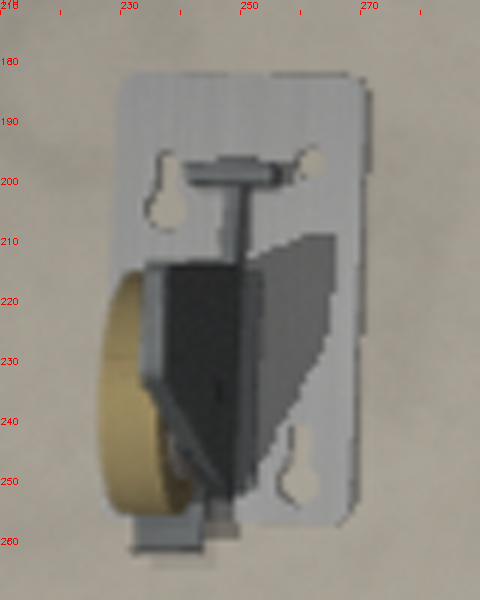

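View pics/railscene.png

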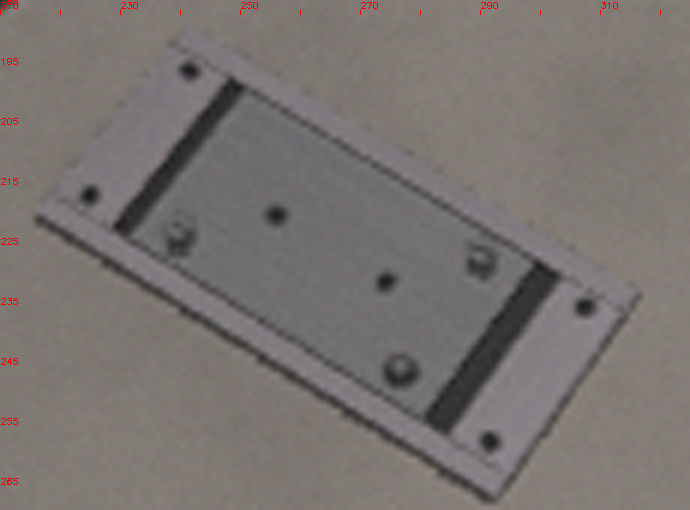

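View pics/dispscene.png

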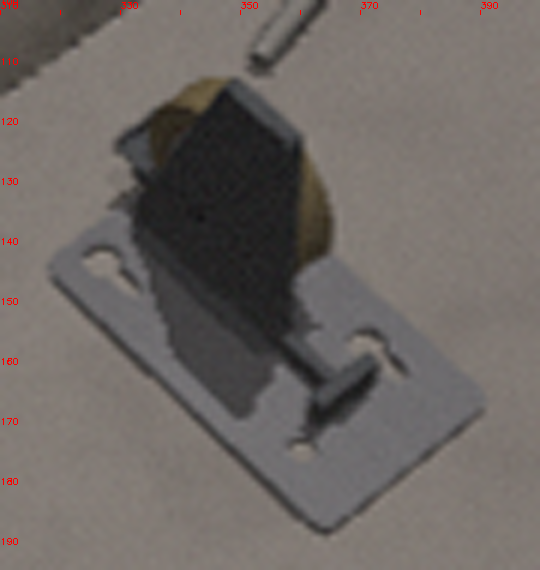

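```bash
cat > h.py <<'E'
import numpy as np, cv2
from scipy.optimize import least_squares
from scipy.spatial.transform import Rotation as R
def load(n):
    c=dict(np.load(n)); return c
def cam(c,T=None):
    W=c["world_from_camera"] if T is None else T
    return c["intrinsics"],W
def proj(K,W,P):
    P=np.atleast_2d(P); q=(P-W[:3,3])@W[:3,:3]; q=q*[1,-1,-1]
    u=q@K.T; return u[:,:2]/u[:,2:]
def ray(K,W,uv,z):
    d=np.linalg.inv(K)@[uv[0],uv[1],1]; d=W[:3,:3]@(d*[1,-1,-1]); o=W[:3,3]
    return o+d*(z-o[2])/d[2]
def Tz(p,yaw,z=0):
    T=np.eye(4);T[:3,:3]=R.from_euler('z',yaw).as_matrix();T[:3,3]=[p[0],p[1],z];return T
def fit(obs,x0,z=0,extra=None):
    # obs: list of (K,W,uv(n,2),P(n,3) model pts m)
    def f(x):
        M=Tz(x,x[2],z)[:3]; r=[]
        for K,W,uv,P in obs:
            P=np.array(P,float)
            if len(x)>3: P=P+np.array([x[3],0,0])*(P[:,2:3]>-1)*0
            Pw=P@M[:,:3].T+M[:,3]; r.append((proj(K,W,Pw)-uv).ravel())
        return np.concatenate(r)
    s=least_squares(f,x0,loss='soft_l1'); return s.x,f(s.x).reshape(-1,2)
def toolT(o):
    T=np.eye(4);T[:3,:3]=R.from_euler('xyz',o["tool_rot"],degrees=True).as_matrix();T[:3,3]=o["tool_pos"];return T
E
python3 - <<'E'
from h import *
t=load("top0.npz"); s=load("scene0.npz"); top=cam(t); sc=cam(s)
cz=lambda l,x0,y0,k:np.array([[x0+a/k,y0+b/k] for a,b in l])
# rail
rt=cz([(33,92),(240,38),(370,490),(160,540)],335,160,5)
rs=cz([(495,500),(640,295),(180,32),(38,218)],210,185,6)
# rail corners order: model (-125,-58),( -125,58),(125,58),(125,-58) top:TL,TR,BR,BL
RC=np.array([(-.125,-.058,.008),(-.125,.058,.008),(.125,.058,.008),(.125,-.058,.008)])
for cm,p in((top,rt),):
    for q in p: print("rail corner",ray(*cm,q,.008).round(4))
for q in rs: print("rail corner scene",ray(*sc,q,.008).round(4))
for q in cz([(116,195),(292,384)],335,160,5): print("screw top",ray(*top,q,.02).round(4))
print("catch",ray(*top,cz([(230,167)],335,160,5)[0],.0164).round(4))
for q in cz([(481,260),(180,235)],210,185,6): print("screw scene",ray(*sc,q,.02).round(4))
print("catch",ray(*sc,cz([(401,370)],210,185,6)[0],.0164).round(4))
x,r=fit([(*top,rt,RC)],[.45,-.08,2.9]); print(x,np.degrees(x[2]),r.round(1).tolist())
# disp
for n,cm,l in(("top",top,cz([(166,210),(299,486),(312,162)],210,170,6)),("scene",sc,cz([(370,342),(103,260),(302,450)],310,100,6))):
    for q in l: print("hole b,f,catch",n,ray(*cm,q,.003).round(4))
E
```

```text
rail corner [0.5946 0.0401 0.008 ]
rail corner [ 0.6261 -0.0708  0.008 ]
rail corner [ 0.3867 -0.1403  0.008 ]
rail corner [ 0.3584 -0.0304  0.008 ]
rail corner scene [ 0.632  -0.0696  0.008 ]
rail corner scene [0.6007 0.0411 0.008 ]
rail corner scene [ 0.3605 -0.0327  0.008 ]
rail corner scene [ 0.3944 -0.1391  0.008 ]
screw top [ 0.5386 -0.0045  0.02  ]
screw top [ 0.441  -0.0976  0.02  ]
catch [ 0.5551 -0.065   0.0164]
screw scene [ 0.5456 -0.0046  0.02  ]
screw scene [ 0.4484 -0.0981  0.02  ]
catch [ 0.5617 -0.0639  0.0164]
[ 0.49119542 -0.05035532  3.42423779] 196.19437321022778 [[-0.0, -0.2], [0.1, -0.5], [0.2, -0.2], [-0.4, 1.3]]
hole b,f,catch top [0.5179 0.3183 0.003 ]
hole b,f,catch top [0.3966 0.2538 0.003 ]
hole b,f,catch top [0.5408 0.2535 0.003 ]
hole b,f,catch scene [0.5206 0.3239 0.003 ]
hole b,f,catch scene [0.4008 0.258  0.003 ]
hole b,f,catch scene [0.5428 0.2575 0.003 ]
```

```bash
cat >> h.py <<'E'
def plan(o,pos,xt,zt):
    """target tool with x-axis xt, z-axis zt -> offset,rotvec in tool axes"""
    xt=np.array(xt,float);xt/=np.linalg.norm(xt);zt=np.array(zt,float);zt-=xt*(zt@xt);zt/=np.linalg.norm(zt)
    G=np.column_stack([xt,np.cross(zt,xt),zt]); T=toolT(o)
    off=T[:3,:3].T@(np.array(pos)-T[:3,3]); rv=R.from_matrix(T[:3,:3].T@G).as_rotvec()
    print("off",off.round(4),"rv",rv.round(4),"ang",np.degrees(np.linalg.norm(rv)).round(1)); return off,rv
E
python3 - <<'E'
from h import *
from cell import telemetry
o=telemetry.get_obs(); T=toolT(o); print(T.round(3))
a=np.radians(195.7); y=np.array([-np.sin(a),np.cos(a),0])
for sgn in(1,-1): plan(o,[.44,-.05,.2],[0,0,-1],sgn*y)
E
```

```text
[[-0.     0.971  0.239  0.155]
 [ 0.001  0.239 -0.971 -0.631]
 [-1.    -0.    -0.001  0.23 ]
 [ 0.     0.     0.     1.   ]]
off [ 0.0304  0.4154 -0.4961] rv [-0.0332 -0.0014  0.0001] ang 1.9
off [ 0.0304  0.4154 -0.4961] rv [3.1084e+00 1.0000e-04 2.2000e-03] ang 178.1
```

>>> drive_tool(offset=[[0, 0.04, -0.049], [0, 0.08, -0.098], [0, 0.12, -0.147], [0, 0.16, -0.196], [0, 0.2, -0.245], [0, 0.24, -0.294], [0, 0.28, -0.343], [0, 0.32, -0.392], [0, 0.36, -0.44], [0, 0.404, -0.489]], angular=[[0, 0, 0], [0, 0, 0], [0, 0, 0], [0, 0, 0], [0, 0, 0], [-0.033, 0, 0], [-0.033, 0, 0], [-0.033, 0, 0], [-0.033, 0, 0], [-0.033, 0, 0]])

```text
time_s: 1.4
tool_pos: [0.4264, -0.0663, 0.2305]
tool_rot: [131.6, 90.0, 57.2]
force: [1.1, -0.2, 0.9]
grip_width: 0.0869
```

>>> drive_tool(offset=[[0, 0, 0], [0, 0, 0], [0, 0, 0]], angular=[[0, 0, 0], [0, 0, 0], [0, 0, 0]])

```text
time_s: 1.78
tool_pos: [0.4258, -0.0679, 0.2302]
tool_rot: [-120.7, 90.0, 164.8]
force: [-0.2, 1.0, -0.2]
grip_width: 0.087
```

```bash
cat > snap.py <<'E'
import sys; from h import *
from cell import telemetry,vision
n=sys.argv[1]
o=telemetry.get_obs(); T=toolT(o)
for c in sys.argv[2:]:
    im=vision.read_camera(c)
    W=T@im["T_tool_cam"] if c=="wrist" else im["world_from_camera"]
    np.savez(f"{n}_{c}.npz",intrinsics=im["intrinsics"],world_from_camera=W,pixels=im["pixels"])
    cv2.imwrite(f"pics/{n}_{c}.png",im["pixels"][:,:,::-1])
print(o["time_s"],o["tool_pos"].round(4),o["tool_rot"].round(2),o["force"].round(2),o["grip_width"])
E
python3 snap.py r1 wrist
```

```text
1.775 [ 0.4258 -0.0679  0.2302] [-120.68   89.97  164.84] [-0.19  0.97 -0.22] 0.08699050850086217
```

View pics/r1_wrist.png

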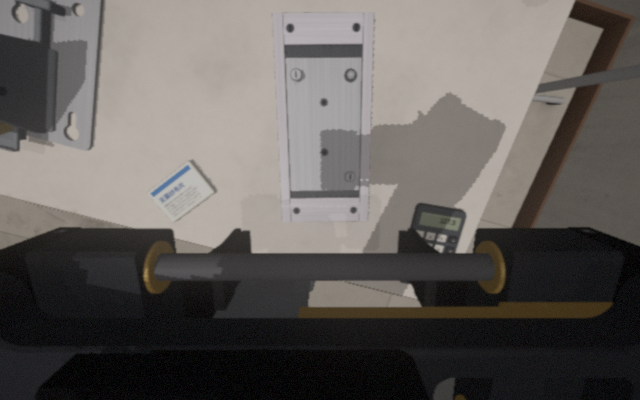

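```bash
cat > crop.py <<'E'
import sys,cv2
f,x0,y0,w,h,k,n=sys.argv[1:]; x0,y0,w,h,k=map(int,(x0,y0,w,h,k))
im=cv2.imread(f); c=cv2.resize(im[y0:y0+h,x0:x0+w],None,fx=k,fy=k,interpolation=cv2.INTER_CUBIC)
for i in range(0,w,10):
    cv2.line(c,(i*k,0),(i*k,5),(0,0,255),1)
    if i%20==0: cv2.putText(c,str(x0+i),(i*k+1,14),0,0.35,(0,0,255),1)
for i in range(0,h,10):
    cv2.line(c,(0,i*k),(5,i*k),(0,0,255),1); cv2.putText(c,str(y0+i),(6,i*k+4),0,0.35,(0,0,255),1)
cv2.imwrite(n,c)
E
python3 crop.py pics/r1_wrist.png 265 5 120 110 5 pics/r1a.png; python3 crop.py pics/r1_wrist.png 265 130 120 100 5 pics/r1b.png;python3 crop.py pics/r1_wrist.png 0 0 110 150 4 pics/r1c.png
```

```text
(no output)
```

View pics/r1a.png

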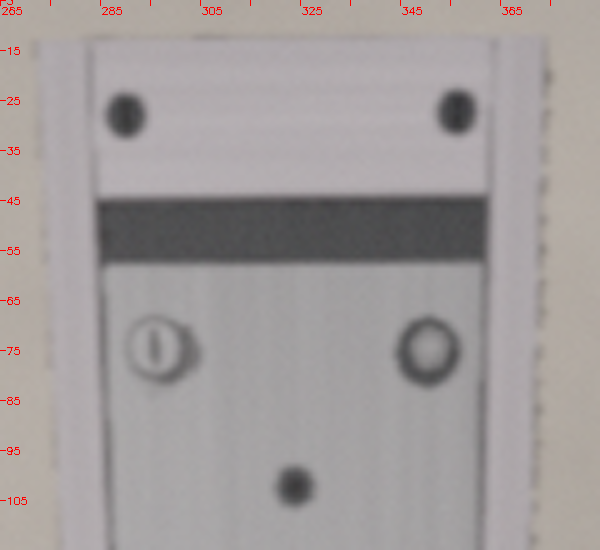

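View pics/r1b.png

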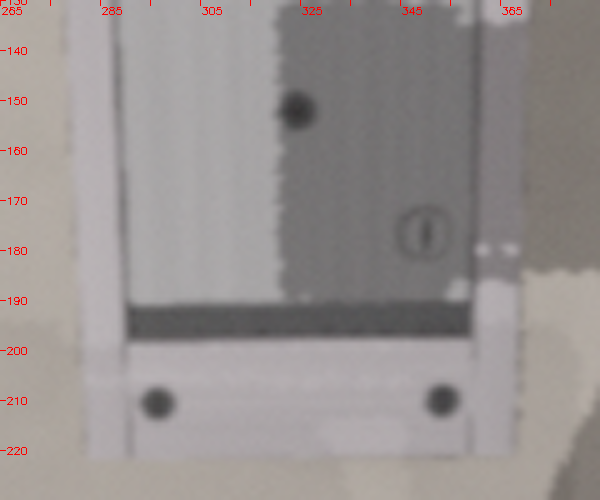

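View pics/r1c.png

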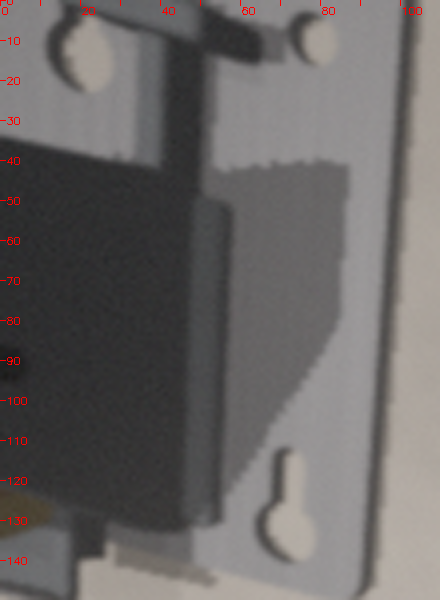

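Run:
```python
from h import *
w=cam(load("r1_wrist.npz"))
c=lambda l,x0,y0:[[x0+a/5,y0+b/5] for a,b in l]
uv=np.array(c([(37,38),(550,38)],265,5)+c([(520,457),(87,460)],265,130))
RC=np.array([(-.125,-.058,.008),(-.125,.058,.008),(.125,.058,.008),(.125,-.058,.008)])
for q in uv: print(ray(*w,q,.008).round(4))
x,r=fit([(*w,uv,RC)],[.49,-.05,3.42]); print(x,np.degrees(x[2]),r.round(1).tolist())
sb,sf,ca=[ray(*w,q,z) for q,z in(((295.8,74.8),.02),((349.8,176.8),.02),((350.6,75.4),.0164))]
print(sb,sf,ca)
d=sf-sb; print("len",np.linalg.norm(d),"yaw",np.degrees(np.arctan2(d[1],d[0]))%360-28.07); m=(sb+sf)/2
print("mid",m,"carr off",(m[:2]-x[:2])@[np.cos(x[2]),np.sin(x[2])],(m[:2]-x[:2])@[-np.sin(x[2]),np.cos(x[2])])
for q in ((20.5,14.5),(72.5,132.5),(80,10)): print("disp",ray(*w,q,.003).round(4))
```

```text
[0.5961 0.0404 0.008 ]
[ 0.6273 -0.0719  0.008 ]
[ 0.3878 -0.1415  0.008 ]
[ 0.3556 -0.0289  0.008 ]
[ 0.49170153 -0.05040946  3.42157344] 196.04171752499244 [[0.4, 0.4], [-0.1, -0.6], [-0.6, 0.0], [0.2, 0.1]]
[ 0.53815939 -0.00278962  0.02      ] [ 0.44091524 -0.09727321  0.02      ] [ 0.55508576 -0.06406323  0.0164    ]
len 0.13558603518381346 yaw 196.10509117772628
mid [ 0.48953731 -0.05003141  0.02      ] carr off 0.00197547623889358 -0.0009613746035737046
disp [0.5179 0.3211 0.003 ]
disp [0.3987 0.2556 0.003 ]
disp [0.5409 0.2552 0.003 ]
```

Run:
```python
from h import *
from cell import telemetry
plan(telemetry.get_obs(),[.41,.27,.24],[0,0,-1],[0,-1,0])
```

```text
off [-0.0096  0.075  -0.3298] rv [ 0.2705 -0.0003  0.0003] ang 15.5
```

>>> drive_tool(offset=[[-0.01, 0.01, -0.04], [-0.01, 0.02, -0.09], [-0.01, 0.03, -0.14], [-0.01, 0.04, -0.19], [-0.01, 0.055, -0.24], [-0.01, 0.065, -0.29], [-0.01, 0.075, -0.33], [-0.01, 0.075, -0.33], [-0.01, 0.075, -0.33], [-0.01, 0.075, -0.33]], angular=[[0.03, 0, 0], [0.07, 0, 0], [0.11, 0, 0], [0.15, 0, 0], [0.19, 0, 0], [0.23, 0, 0], [0.27, 0, 0], [0.27, 0, 0], [0.27, 0, 0], [0.27, 0, 0]])

```text
time_s: 3.08
tool_pos: [0.4106, 0.2682, 0.2401]
tool_rot: [3.5, 89.9, -86.6]
force: [0.1, 1.2, -0.1]
grip_width: 0.087
```

```bash
python3 snap.py d1 wrist
```

```text
3.075 [0.4106 0.2682 0.2401] [  3.53  89.9  -86.63] [ 0.08  1.22 -0.06] 0.08695485725440213
```

View pics/d1_wrist.png

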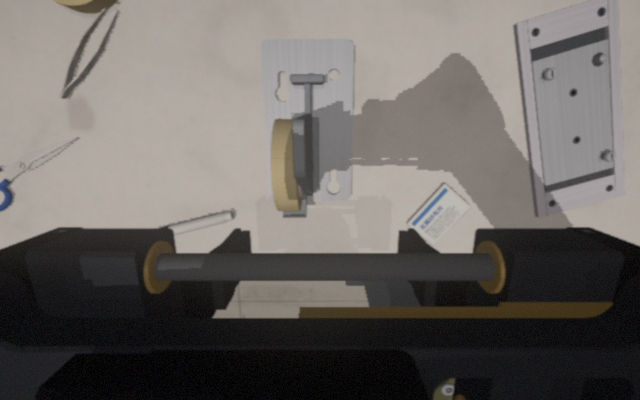

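```bash
python3 crop.py pics/d1_wrist.png 255 30 110 100 6 pics/d1a.png; python3 crop.py pics/d1_wrist.png 255 125 110 100 6 pics/d1b.png
```

```text
(no output)
```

View pics/d1a.png

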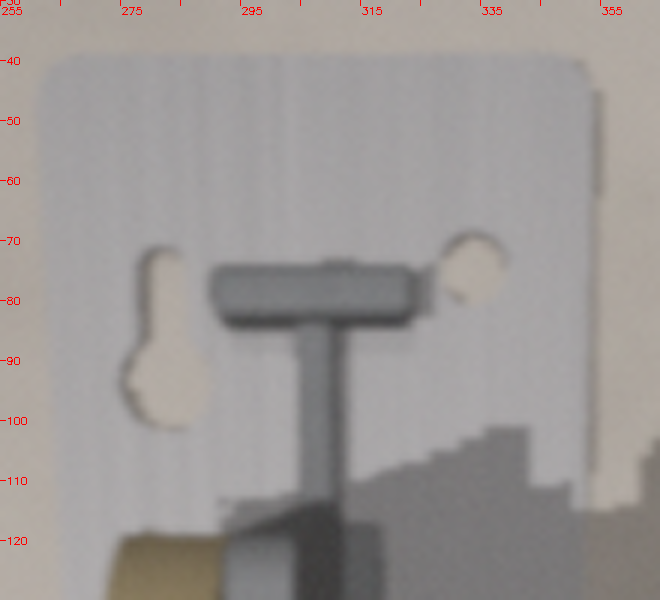

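View pics/d1b.png

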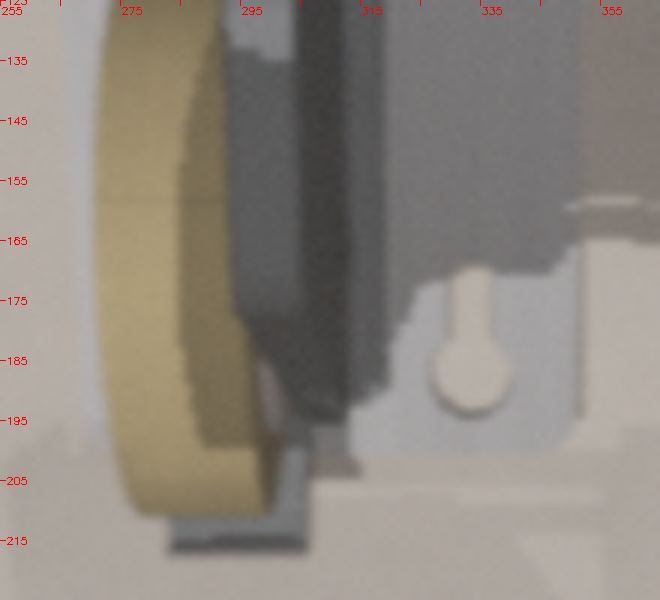

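```bash
python3 - <<'E'
from h import *
w=cam(load("d1_wrist.npz"))
P=np.array([(-.038,-.032,.005),(.082,.032,.005),(-.06,.032,.005)])
uv=np.array([(282.7,94.2),(333.5,187),(334,74.7)])
x,r=fit([(*w,uv,P)],[.479,.286,3.14]); print(x,np.degrees(x[2]),r.round(1).tolist())
M=Tz(x,x[2]); 
for n,p in dict(gt=(.012,0,.143),bl=(-.1,-.056,.005),br=(-.1,.056,.005),fr=(.1,.056,.005),pt=(-.004,0,.165),pt2=(.04,0,.165)).items():
    q=M[:3,:3]@p+M[:3,3]; print(n,q.round(4),proj(*w,q).round(1))
# rail from here
for q,z in(((548,75),.02),((608,156),.02)): print("screw",ray(*w,q,z).round(4))
E
python3 crop.py pics/d1_wrist.png 500 0 130 220 3 pics/d1r.png
```

```text
[0.48034125 0.28707453 3.14579165] 180.2405845068582 [[0.0, -0.3], [0.2, 0.5], [-0.1, -0.1]]
gt [0.4683 0.287  0.143 ] [[301.1 139.7]]
bl [0.5801 0.3435 0.005 ] [[260.5  39.1]]
br [0.5806 0.2315 0.005 ] [[353.9  38.5]]
fr [0.3806 0.2307 0.005 ] [[351.1 200.2]]
pt [0.4843 0.2871 0.165 ] [[298.4 119.3]]
pt2 [0.4403 0.2869 0.165 ] [[300.  177.1]]
screw [0.5372 0.0016 0.02  ]
screw [ 0.4415 -0.0929  0.02  ]
```

View pics/d1r.png

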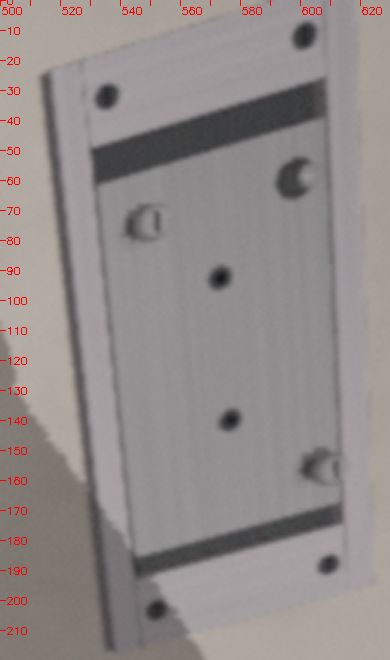

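Run:
```python
from h import *
from cell import telemetry
o=telemetry.get_obs()
plan(o,[.4683,.287,.132],[0,0,-1],[.0042,-1,0]); plan(o,[.4683,.287,.2],[0,0,-1],[.0042,-1,0])
```

```text
off [ 0.1082  0.0577 -0.0189] rv [-0.0066  0.0017 -0.0004] ang 0.4
off [ 0.0402  0.0577 -0.0188] rv [-0.0066  0.0017 -0.0004] ang 0.4
```

>>> drive_tool(offset=[[0, 0.03, -0.01], [0, 0.0577, -0.0188], [0.01, 0.0577, -0.0188], [0.03, 0.0577, -0.0188], [0.05, 0.0577, -0.0188], [0.07, 0.0577, -0.0188], [0.09, 0.0577, -0.0188], [0.108, 0.0577, -0.0188], [0.108, 0.0577, -0.0188], [0.108, 0.0577, -0.0188]], angular=[[-0.0066, 0.0017, 0], [-0.0066, 0.0017, 0], [-0.0066, 0.0017, 0], [-0.0066, 0.0017, 0], [-0.0066, 0.0017, 0], [-0.0066, 0.0017, 0], [-0.0066, 0.0017, 0], [-0.0066, 0.0017, 0], [-0.0066, 0.0017, 0], [-0.0066, 0.0017, 0]])

```text
time_s: 4.38
tool_pos: [0.4686, 0.2874, 0.1327]
tool_rot: [128.3, 89.9, 38.5]
force: [0.0, 0.5, 0.0]
grip_width: 0.0871
```

>>> drive_tool(offset=[[0, 0, 0], [0, 0, 0], [0, 0, 0], [0, 0, 0], [0, 0, 0], [0, 0, 0], [0, 0, 0], [0, 0, 0]], angular=[[0, 0, 0], [0, 0, 0], [0, 0, 0], [0, 0, 0], [0, 0, 0], [0, 0, 0], [0, 0, 0], [0, 0, 0]], fingers=1, squeeze=30)

```text
time_s: 5.38
tool_pos: [0.4686, 0.2874, 0.1326]
tool_rot: [126.4, 89.9, 36.6]
force: [0.1, -1.0, 0.5]
grip_width: 0.015
```

```bash
python3 snap.py g1 wrist top
```

```text
5.375 [0.4686 0.2874 0.1326] [126.37  89.93  36.62] [ 0.13 -0.97  0.52] 0.014978116450371974
```

View pics/g1_wrist.png

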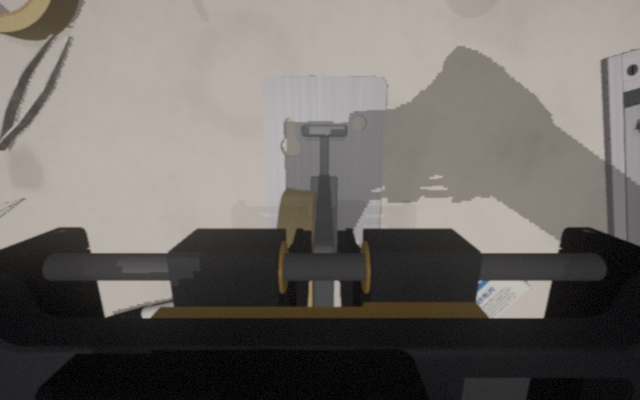

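View pics/g1_top.png

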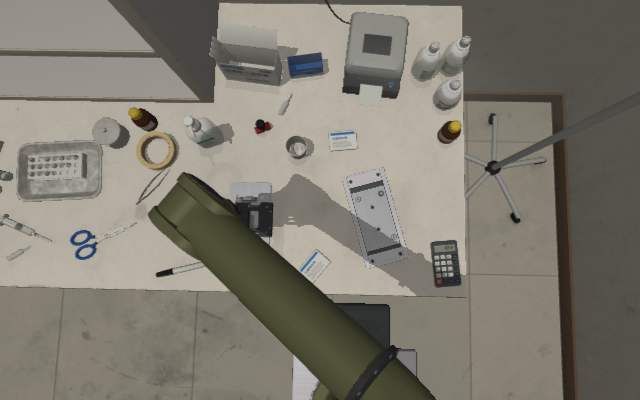

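>>> drive_tool(offset=[[0, 0, 0], [0, 0, 0], [0, 0, 0], [0, 0, 0]], angular=[[0, 0, 0], [0, 0, 0], [0, 0, 0], [0, 0, 0]])

```text
time_s: 5.98
tool_pos: [0.4685, 0.2875, 0.1326]
tool_rot: [137.6, 89.9, 47.8]
force: [0.8, 0.4, -0.6]
grip_width: 0.0097
```

```bash
python3 snap.py g2 wrist; python3 crop.py pics/g2_wrist.png 255 65 150 110 5 pics/g2a.png
```

```text
5.975 [0.4685 0.2875 0.1326] [137.57  89.92  47.83] [ 0.76  0.44 -0.63] 0.009661490642027919
```

View pics/g2a.png

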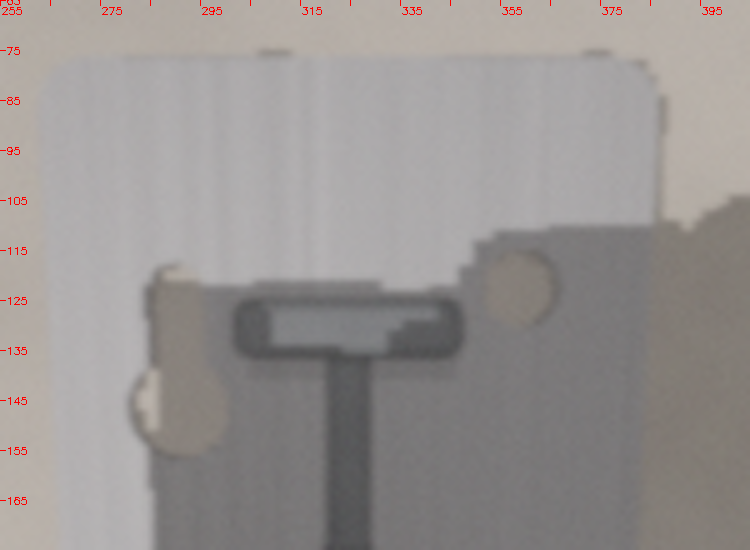

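Run:
```python
from h import *
c=load("g2_wrist.npz");w=cam(c)
P=np.array([(-.038,-.032,.005),(-.06,.032,.005)])
uv=np.array([(290.8,147),(359,122.8)])
for q,z in((uv[0],.005),(uv[1],.005)): print(ray(*w,q,z).round(4))
x,r=fit([(*w,uv,P)],[.479,.286,3.14]); print(x,np.degrees(x[2]),r.round(1).tolist())
M=Tz(x,x[2])
for p in [(-.1,-.056,.005),(-.1,.056,.005),(-.1,0,.005)]: print(proj(*w,M[:3,:3]@p+M[:3,3]).round(1))
from cell import telemetry
T=toolT(telemetry.get_obs()); D=np.linalg.inv(T)@M; print(D.round(4)); np.save("D.npy",D)
print(np.degrees(np.arctan2(T[1,2],T[0,2]))%360-90)
```

```text
[0.518  0.3193 0.005 ]
[0.5404 0.2554 0.005 ]
[0.48018353 0.28704802 3.14855105] 180.39868672806773 [[0.0, -0.0], [-0.0, 0.0]]
[[261.9  76.7]]
[[387.1  76.4]]
[[324.5  76.6]]
[[-9.000e-04 -1.000e-03 -1.000e+00  1.326e-01]
 [-1.000e+00  2.400e-03  9.000e-04  1.160e-02]
 [ 2.400e-03  1.000e+00 -1.000e-03  7.000e-04]
 [ 0.000e+00  0.000e+00  0.000e+00  1.000e+00]]
180.25888863919027
```

>>> drive_tool(offset=[[-0.004, 0, 0], [-0.01, 0, 0], [-0.02, 0, 0], [-0.035, 0, 0], [-0.055, 0, 0], [-0.075, 0, 0], [-0.095, 0, 0], [-0.107, 0, 0], [-0.107, 0, 0]], angular=[[0, 0, 0], [0, 0, 0], [0, 0, 0], [0, 0, 0], [0, 0, 0], [0, 0, 0], [0, 0, 0], [0, 0, 0], [0, 0, 0]])

```text
time_s: 7.15
tool_pos: [0.4689, 0.2878, 0.2406]
tool_rot: [121.4, 89.8, 31.6]
force: [0.0, 1.0, -6.4]
grip_width: 0.0097
```

```bash
python3 snap.py l1 wrist; python3 crop.py pics/l1_wrist.png 255 65 150 110 5 pics/l1a.png
python3 - <<'E'
from h import *
from cell import telemetry
D=np.load("D.npy"); o=telemetry.get_obs()
a=np.radians(196.05); G=Tz([.5108,-.0441],a)@np.linalg.inv(Tz([.48018,.28705],np.radians(180.3)))@Tz([.4685,.2875],0)
p=G[:3,3]; print(p)
z=np.radians(196.05+90)
plan(o,[p[0],p[1],.2396],[0,0,-1],[np.cos(z),np.sin(z),0])
E
```

```text
7.15 [0.4689 0.2878 0.2406] [121.37  89.82  31.61] [ 0.05  0.99 -6.37] 0.009706453293577324
[ 0.49943637 -0.04683732  0.        ]
off [-2.000e-04  2.950e-02  3.343e-01] rv [-0.2759 -0.0007 -0.0013] ang 15.8
```

View pics/l1a.png

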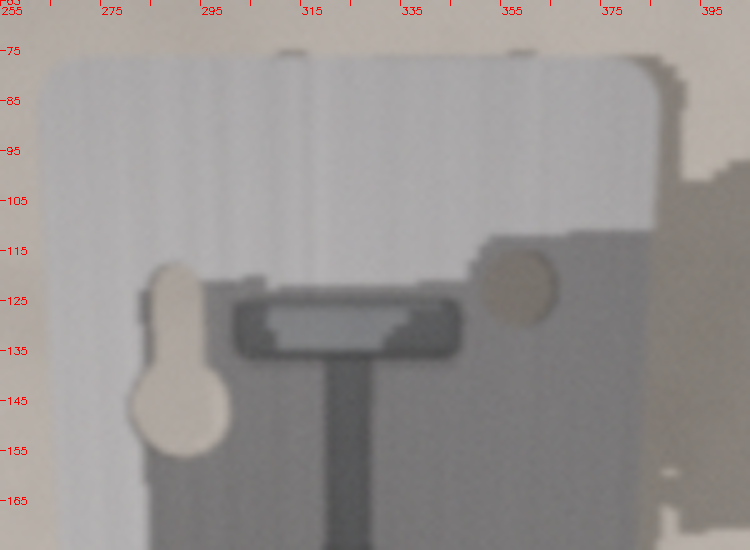

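>>> drive_tool(offset=[[0, 0.002, 0.015], [0, 0.005, 0.045], [0, 0.008, 0.085], [0, 0.012, 0.13], [0, 0.016, 0.175], [0, 0.02, 0.22], [0, 0.024, 0.265], [0, 0.027, 0.3], [0, 0.029, 0.325], [0, 0.0295, 0.3343]], angular=[[-0.01, 0, 0], [-0.035, 0, 0], [-0.07, 0, 0], [-0.11, 0, 0], [-0.15, 0, 0], [-0.19, 0, 0], [-0.225, 0, 0], [-0.25, 0, 0], [-0.27, 0, -0.001], [-0.2759, -0.0007, -0.0013]])

```text
time_s: 8.45
tool_pos: [0.4988, -0.0486, 0.2385]
tool_rot: [-119.3, 89.9, 166.6]
force: [0.5, 1.2, -4.8]
grip_width: 0.0096
```

Run:
```python
from h import *
from cell import telemetry
o=telemetry.get_obs()
z=np.radians(196.05+90)
plan(o,[.4994,-.0468,.18],[0,0,-1],[np.cos(z),np.sin(z),0])
```

```text
off [ 0.0585  0.0012 -0.0015] rv [-0.0025 -0.0008  0.0015] ang 0.2
```

>>> drive_tool(offset=[[0.01, 0.0012, -0.0015], [0.025, 0.0012, -0.0015], [0.04, 0.0012, -0.0015], [0.055, 0.0012, -0.0015], [0.066, 0.0012, -0.0015], [0.066, 0.0012, -0.0015], [0.066, 0.0012, -0.0015]], angular=[[-0.0025, -0.0008, 0.0015], [-0.0025, -0.0008, 0.0015], [-0.0025, -0.0008, 0.0015], [-0.0025, -0.0008, 0.0015], [-0.0025, -0.0008, 0.0015], [-0.0025, -0.0008, 0.0015], [-0.0025, -0.0008, 0.0015]])

```text
time_s: 9.32
tool_pos: [0.4999, -0.0468, 0.1729]
tool_rot: [80.6, 89.9, 6.6]
force: [1.0, 0.5, -5.8]
grip_width: 0.0092
```

```bash
python3 snap.py p1 wrist top scene; python3 crop.py pics/p1_wrist.png 255 65 150 110 5 pics/p1a.png;python3 crop.py pics/p1_scene.png 200 150 150 130 5 pics/p1s.png;python3 crop.py pics/p1_top.png 330 150 100 120 5 pics/p1t.png
```

```text
9.325 [ 0.4999 -0.0468  0.1729] [80.58 89.95  6.64] [ 0.96  0.45 -5.81] 0.009249752113366963
```

View pics/p1a.png

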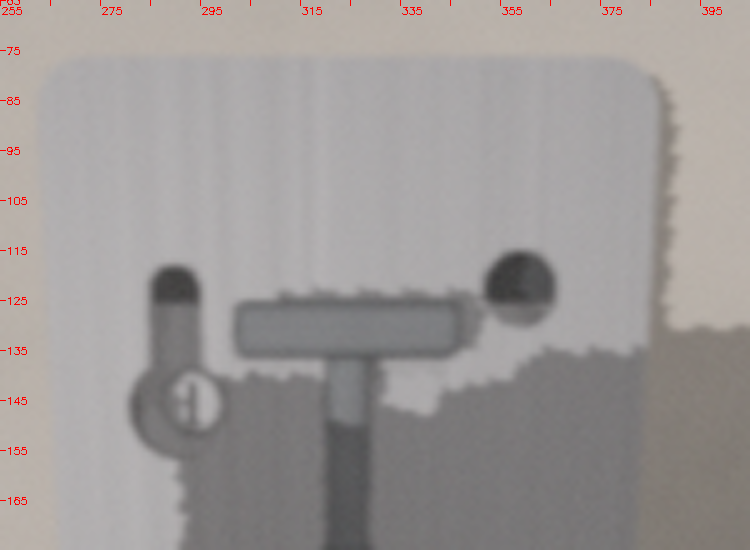

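View pics/p1s.png

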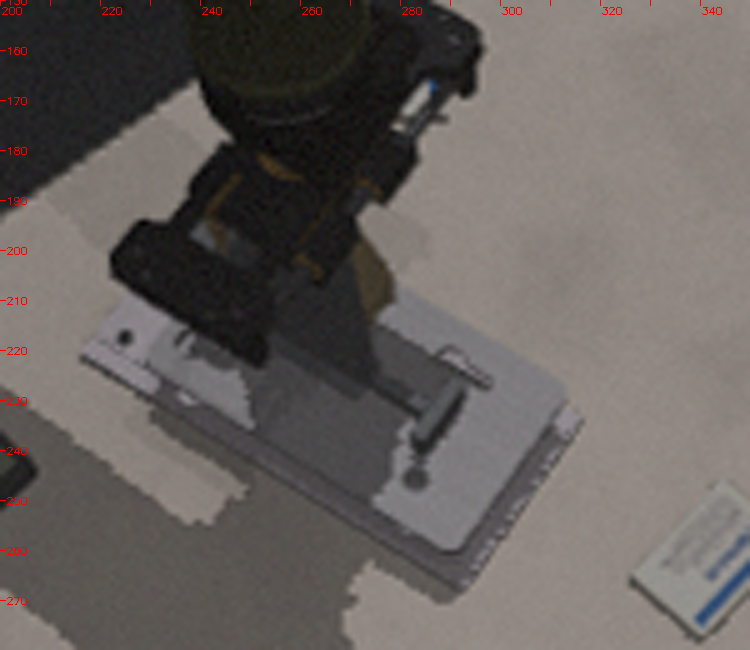

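View pics/p1t.png

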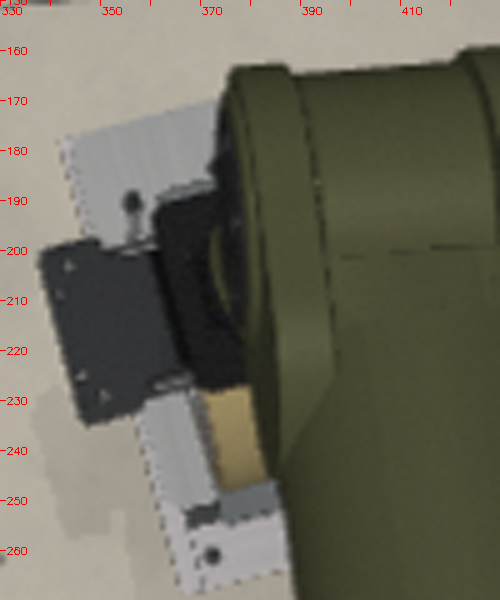

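Run:
```python
from h import *
w=cam(load("p1_wrist.npz"))
h=ray(*w,(290.8,147),.0453); s=ray(*w,(293.8,145.4),.02); c=ray(*w,(359,122.6),.0453)
print(h,s,s-h)
d=c-h; print(np.degrees(np.arctan2(d[1],d[0]))%360-np.degrees(np.arctan2(.064,-.022)),np.linalg.norm(d))
a=np.radians(196.05); u=np.array([np.cos(a),np.sin(a)]);v=np.array([-u[1],u[0]])
print("need in rail x,y",(s-h)[:2]@u,(s-h)[:2]@v)
```

```text
[ 0.53877924 -0.00290516  0.0453    ] [ 0.53875263 -0.0032323   0.02      ] [-2.6606906e-05 -3.2714653e-04 -2.5300000e-02]
196.33934178065937 0.06777182391232268
need in rail x,y 0.00011601798981011646 0.00030703844331275617
```

>>> drive_tool(offset=[[0.005, 0, 0], [0.011, 0, 0], [0.016, 0, 0], [0.019, 0, 0.0002], [0.021, 0, 0.0002], [0.023, 0, 0.0002]], angular=[[0, 0, 0], [0, 0, 0], [0, 0, 0], [0, 0, 0], [0, 0, 0], [0, 0, 0]])

```text
time_s: 10.22
tool_pos: [0.5001, -0.0471, 0.15]
tool_rot: [58.7, 89.9, -15.3]
force: [-0.4, 0.1, -4.3]
grip_width: 0.0097
```

```bash
python3 snap.py p2 wrist; python3 crop.py pics/p2_wrist.png 255 65 150 110 5 pics/p2a.png
```

```text
10.225 [ 0.5001 -0.0471  0.15  ] [ 58.66  89.92 -15.3 ] [-0.43  0.09 -4.31] 0.009728887580796819
```

View pics/p2a.png

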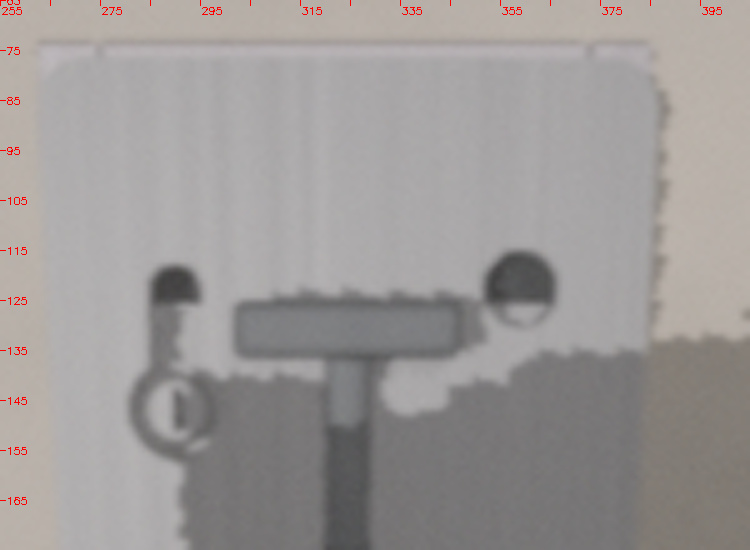

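>>> drive_tool(offset=[[0.0015, 0, 0], [0.003, 0, 0], [0.0045, 0, 0], [0.006, 0, 0]], angular=[[0, 0, 0], [0, 0, 0], [0, 0, 0], [0, 0, 0]])

```text
time_s: 10.78
tool_pos: [0.5, -0.0471, 0.144]
tool_rot: [53.2, 89.9, -20.8]
force: [-1.5, 1.0, 0.9]
grip_width: 0.0096
```

>>> drive_tool(offset=[[0.0015, 0, 0], [0.003, 0, 0], [0.003, 0, 0]], angular=[[0, 0, 0], [0, 0, 0], [0, 0, 0]])

```text
time_s: 11.15
tool_pos: [0.5001, -0.0471, 0.141]
tool_rot: [53.6, 89.9, -20.4]
force: [-1.2, 0.1, 1.7]
grip_width: 0.0096
```

>>> drive_tool(offset=[[0, 0, 0], [0, 0, 0], [0, 0, 0], [0, 0, 0], [0, 0, 0], [0, 0, 0]], angular=[[0, 0, 0], [0, 0, 0], [0, 0, 0], [0, 0, 0], [0, 0, 0], [0, 0, 0]], fingers=-1)

```text
time_s: 11.9
tool_pos: [0.5001, -0.0471, 0.141]
tool_rot: [53.7, 89.9, -20.3]
force: [0.6, 0.4, -1.0]
grip_width: 0.0618
```

>>> drive_tool(offset=[[-0.01, 0, 0], [-0.03, 0, 0], [-0.05, 0, 0], [-0.075, 0, 0], [-0.1, 0, 0], [-0.1, 0, 0]], angular=[[0, 0, 0], [0, 0, 0], [0, 0, 0], [0, 0, 0], [0, 0, 0], [0, 0, 0]])

```text
time_s: 12.65
tool_pos: [0.5016, -0.0471, 0.2438]
tool_rot: [47.9, 89.6, -26.1]
force: [0.3, 0.6, 0.6]
grip_width: 0.0871
```

```bash
python3 snap.py q1 wrist scene; python3 crop.py pics/q1_scene.png 200 150 150 130 5 pics/q1s.png
```

```text
12.65 [ 0.5016 -0.0471  0.2438] [ 47.9   89.64 -26.08] [0.31 0.55 0.6 ] 0.08714290694065994
```

View pics/q1_wrist.png

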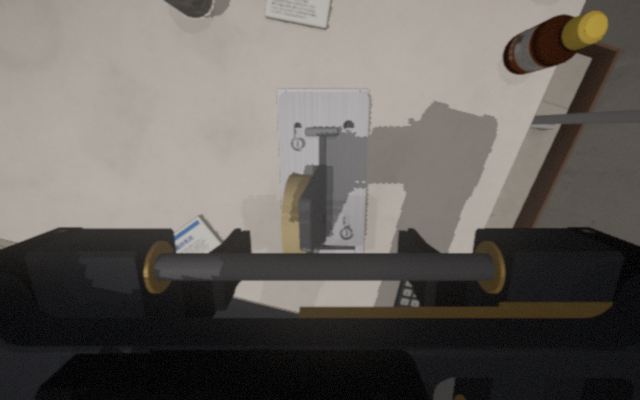

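View pics/q1s.png

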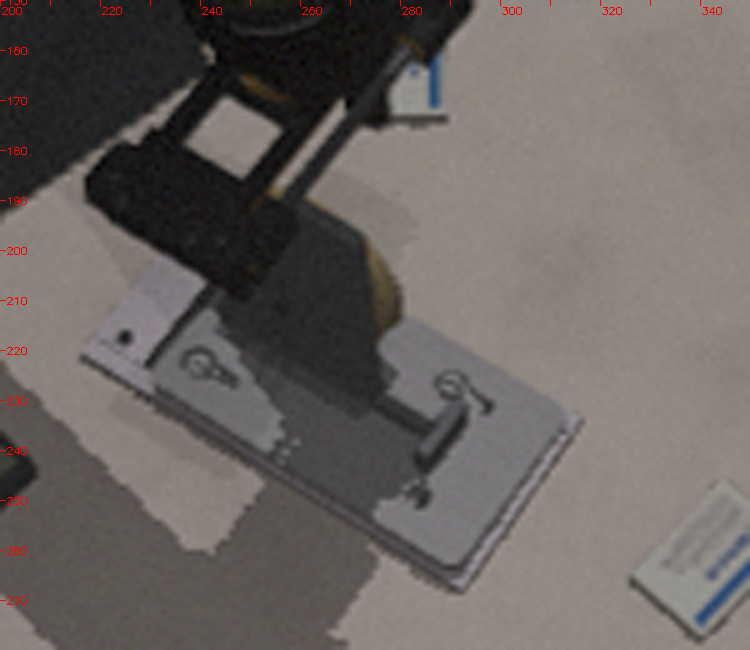

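```bash
cat > push.py <<'E'
from h import *
from cell import telemetry
def pp(Fx,Rz,Y=0,th=25,yaw=196.05,org=(.5108,-.0441)):
    t=np.radians(th); a=np.radians(yaw); u=np.array([np.cos(a),np.sin(a),0]); v=np.array([-u[1],u[0],0]); k=np.array([0,0,1.])
    X=Fx-(.0095*np.cos(t)+.008*np.sin(t)); Z=Rz+.008*np.cos(t)+.0095*np.sin(t)
    return np.array([*org,0])+u*X+v*Y+k*Z, u*np.sin(t)-k*np.cos(t), v
E
python3 - <<'E'
from push import *
t=load("top0.npz");top=cam(t)
for n,q in dict(iod=(447,140),cup=(297,154)).items(): print(n,ray(*top,q,0).round(3))
o=telemetry.get_obs()
for a in ((-.07,.13),(-.063,.03)):
    p=pp(*a); print(p[0]); plan(o,*p)
E
```

```text
iod [ 0.707 -0.245  0.   ]
cup [0.661 0.163 0.   ]
[ 0.58959493 -0.02143148  0.14126534]
off [ 0.1002  0.0931 -0.0003] rv [-0.0009  0.0017 -0.4375] ang 25.1
[ 0.58286779 -0.02336682  0.04126534]
off [ 0.2002  0.086  -0.0005] rv [-0.0009  0.0017 -0.4375] ang 25.1
```

>>> drive_tool(offset=[[0, 0.03, 0], [0, 0.065, 0], [0, 0.093, 0], [0, 0.093, 0], [0.02, 0.093, 0], [0.05, 0.093, 0], [0.075, 0.093, 0], [0.1, 0.093, 0], [0.1, 0.093, 0], [0.1, 0.093, 0]], angular=[[0, 0, 0], [0, 0.002, -0.08], [0, 0.002, -0.2], [0, 0.002, -0.3], [0, 0.002, -0.4], [0, 0.002, -0.4375], [0, 0.002, -0.4375], [0, 0.002, -0.4375], [-0.001, 0.002, -0.4375], [-0.001, 0.002, -0.4375]], fingers=1, squeeze=20)

```text
time_s: 14.0
tool_pos: [0.5897, -0.0218, 0.1423]
tool_rot: [-90.0, 65.0, -164.0]
force: [0.4, -0.8, 0.3]
grip_width: 0.0017
```

```bash
python3 snap.py s1 wrist scene top
python3 - <<'E'
from push import *
o=telemetry.get_obs(); print(o["qpos"].round(1))
plan(o,*pp(-.063,.03)); plan(o,*pp(-.061,.018))
E
```

```text
14.0 [ 0.5897 -0.0218  0.1423] [ -90.04   65.04 -163.99] [ 0.36 -0.8   0.28] 0.0016620852642304112
[ 30.1  44.6 -55.3  75.5  32.6 102.6 -98.4]
off [ 0.0953  0.036  -0.0004] rv [-0.0003  0.0002 -0.0021] ang 0.1
off [ 0.107   0.0392 -0.0004] rv [-0.0003  0.0002 -0.0021] ang 0.1
```

View pics/s1_wrist.png

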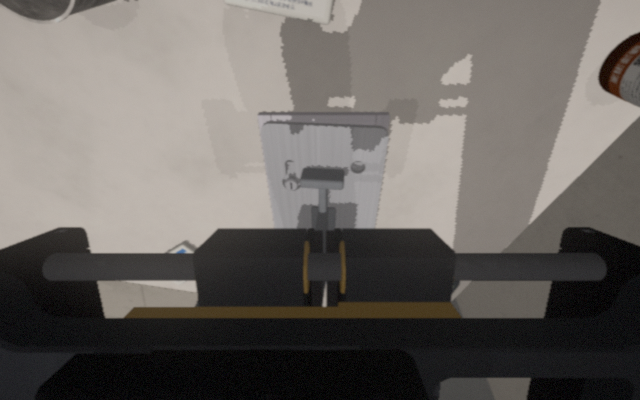

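View pics/s1_scene.png

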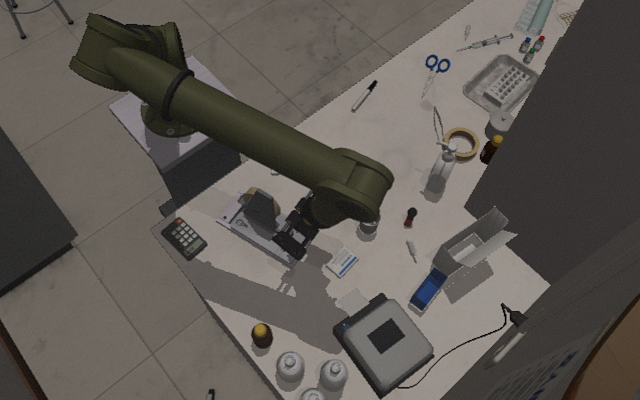

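Run:
```python
from h import *
s=cam(load("s1_scene.npz")); t=cam(load("s1_top.npz"))
for z in(.2,.3,.4): print(z,ray(*s,(350,195),z).round(3),ray(*s,(390,190),z).round(3))
```

```text
0.2 [0.638 0.11  0.2  ] [0.69  0.191 0.2  ]
0.3 [0.672 0.068 0.3  ] [0.72  0.142 0.3  ]
0.4 [0.706 0.027 0.4  ] [0.749 0.093 0.4  ]
```

View pics/s1_top.png

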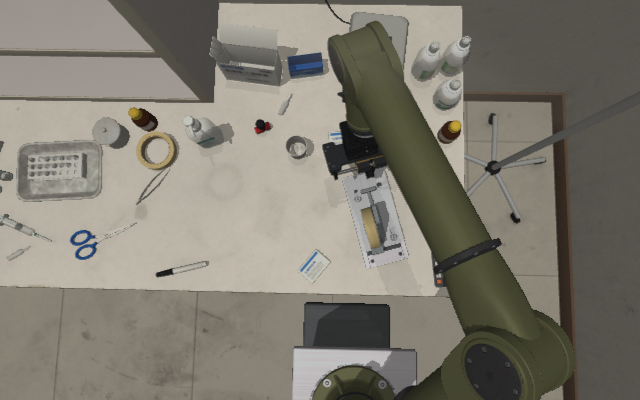

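Run:
```python
from h import *
s=cam(load("s1_scene.npz")); t=cam(load("s1_top.npz"))
for z in(.2,.25,.3,.35,.4,.45): print(z,ray(*s,(350,190),z).round(3),ray(*t,(358,50),z).round(3), "left edge",ray(*t,(330,55),z).round(3))
```

```text
0.2 [0.628 0.119 0.2  ] [0.869 0.01  0.2  ] left edge [0.855 0.075 0.2  ]
0.25 [0.646 0.098 0.25 ] [0.846 0.013 0.25 ] left edge [0.833 0.074 0.25 ]
0.3 [0.663 0.077 0.3  ] [0.823 0.015 0.3  ] left edge [0.811 0.073 0.3  ]
0.35 [0.681 0.055 0.35 ] [0.8   0.018 0.35 ] left edge [0.789 0.073 0.35 ]
0.4 [0.698 0.034 0.4  ] [0.777 0.02  0.4  ] left edge [0.766 0.072 0.4  ]
0.45 [0.716 0.013 0.45 ] [0.754 0.023 0.45 ] left edge [0.744 0.071 0.45 ]
```

>>> drive_tool(offset=[[0.015, 0.006, 0], [0.035, 0.013, 0], [0.055, 0.021, 0], [0.075, 0.028, 0], [0.09, 0.034, 0], [0.0953, 0.036, -0.0004], [0.0953, 0.036, -0.0004], [0.0953, 0.036, -0.0004]], angular=[[0, 0, 0], [0, 0, -0.001], [0, 0, -0.002], [0, 0, -0.002], [0, 0, -0.002], [0, 0, -0.002], [0, 0, -0.002], [0, 0, -0.002]])

```text
time_s: 15.15
tool_pos: [0.5834, -0.0231, 0.042]
tool_rot: [-89.9, 65.1, -163.9]
force: [-0.6, -0.3, -0.2]
grip_width: 0.0005
```

```bash
python3 snap.py s2 wrist scene; python3 crop.py pics/s2_scene.png 200 150 150 130 5 pics/s2s.png
python3 - <<'E'
from push import *
o=telemetry.get_obs(); plan(o,*pp(-.063,.022)); plan(o,*pp(-.061,.013)); plan(o,*pp(-.045,.013))
E
```

```text
15.15 [ 0.5834 -0.0231  0.042 ] [ -89.92   65.08 -163.89] [-0.61 -0.26 -0.23] 0.0005422499012164608
off [ 0.0082  0.0032 -0.    ] rv [-0.0006  0.0005 -0.0015] ang 0.1
off [ 0.0172  0.0052 -0.    ] rv [-0.0006  0.0005 -0.0015] ang 0.1
off [ 0.0239 -0.0094 -0.    ] rv [-0.0006  0.0005 -0.0015] ang 0.1
```

View pics/s2_wrist.png

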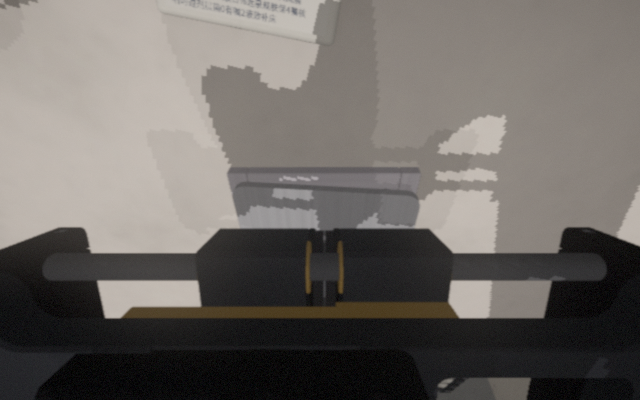

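View pics/s2s.png

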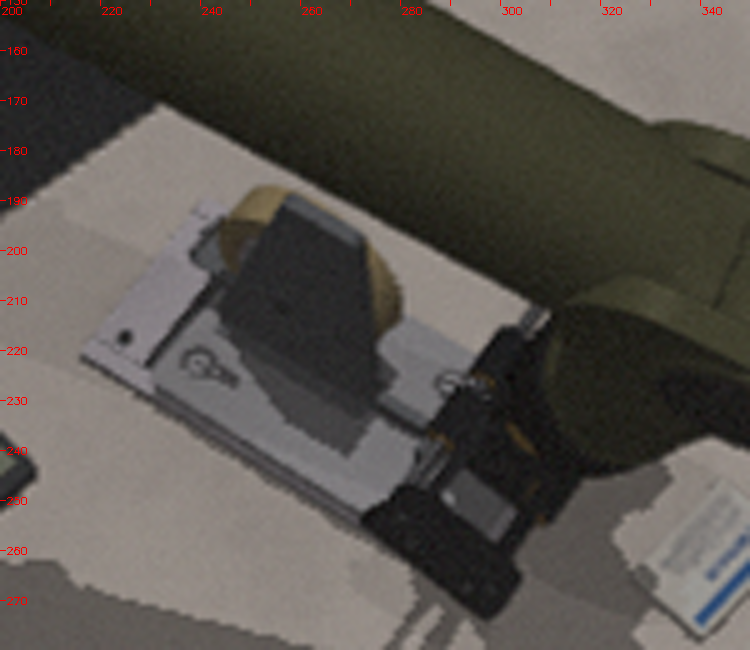

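>>> drive_tool(offset=[[0.004, 0.0018, 0], [0.008, 0.0036, 0], [0.011, 0.005, 0], [0.0125, 0.0057, 0]], angular=[[0, 0, -0.001], [0, 0, -0.001], [0, 0, -0.001], [0, 0, -0.001]])

```text
time_s: 15.75
tool_pos: [0.5833, -0.0234, 0.0282]
tool_rot: [-89.9, 65.0, -163.9]
force: [-0.9, -0.7, 3.1]
grip_width: 0.0001
```

>>> drive_tool(offset=[[0.001, 0.0005, 0], [0.002, 0.001, 0], [0.003, 0.0014, 0], [0.003, 0.0014, 0]], angular=[[0, 0, 0], [0, 0, 0], [0, 0, 0], [0, 0, 0]])

```text
time_s: 16.25
tool_pos: [0.5833, -0.0236, 0.0252]
tool_rot: [-89.8, 65.0, -163.8]
force: [-1.6, -0.9, 5.0]
grip_width: 0.0002
```

>>> drive_tool(offset=[[0.0006, 0.0003, 0], [0.0012, 0.0006, 0], [0.0012, 0.0006, 0]], angular=[[0, 0, 0], [0, 0, 0], [0, 0, 0]])

```text
time_s: 16.62
tool_pos: [0.5833, -0.0236, 0.0245]
tool_rot: [-89.8, 65.0, -163.8]
force: [-1.8, -0.6, 5.3]
grip_width: 0.0007
```

>>> drive_tool(offset=[[0.0006, 0.0003, 0], [0.0012, 0.0006, 0], [0.0018, 0.0008, 0], [0.0018, 0.0008, 0]], angular=[[0, 0, 0], [0, 0, 0], [0, 0, 0], [0, 0, 0]])

```text
time_s: 17.12
tool_pos: [0.5833, -0.0237, 0.0243]
tool_rot: [-89.7, 65.0, -163.7]
force: [-1.8, -1.6, 10.9]
grip_width: 0.0005
```

>>> drive_tool(offset=[[0.0035, -0.0005, 0], [0.0044, -0.0023, 0], [0.0052, -0.0041, 0], [0.0061, -0.0059, 0]], angular=[[0, 0, 0], [0, 0, 0], [0, 0, 0], [0, 0, 0]])

```text
time_s: 17.62
tool_pos: [0.5809, -0.024, 0.0241]
tool_rot: [-89.6, 65.7, -163.7]
force: [8.9, 2.4, 13.1]
grip_width: 0.0005
```

```bash
cat > st.py <<'E'
from push import *
o=telemetry.get_obs(); a=np.radians(196.05);u=np.array([np.cos(a),np.sin(a)]);v=np.array([-u[1],u[0]]); d=o["tool_pos"][:2]-[.5108,-.0441]
print("FX mm",(d@u+.01199)*1000,"Y",d@v*1000,"Rz",(o["tool_pos"][2]-.01126)*1000,"f fwd",o["force"][:2]@u,"lat",o["force"][:2]@v,"up",o["force"][2])
plan(o,*pp(d@u+.01199,o["tool_pos"][2]-.01126))
E
python3 st.py
```

```text
FX mm -60.96930224946763 Y 0.0871797747480057 Rz 12.85239283786975 f fwd -9.182954022625486 lat 0.12480304979926475 up 13.078347907046457
off [-0.     -0.     -0.0001] rv [-0.002   0.002  -0.0123] ang 0.7
```

>>> drive_tool(offset=[[0.0044, -0.0023, 0], [0.0057, -0.005, 0], [0.0069, -0.0078, 0], [0.0078, -0.0096, 0]], angular=[[-0.002, 0.002, -0.012], [-0.002, 0.002, -0.012], [-0.002, 0.002, -0.012], [-0.002, 0.002, -0.012]])

```text
time_s: 18.12
tool_pos: [0.5749, -0.025, 0.0241]
tool_rot: [-90.0, 65.8, -164.0]
force: [10.5, 2.8, 14.1]
grip_width: 0.0007
```

```bash
python3 st.py
```

```text
FX mm -54.93354967377812 Y -0.6128836878312517 Rz 12.808461619150544 f fwd -10.911311512822984 lat 0.2120911945571241 up 14.135865577789456
off [-0.     -0.      0.0006] rv [-0.0002 -0.     -0.014 ] ang 0.8
```

>>> drive_tool(offset=[[0.0044, -0.0023, 0], [0.0057, -0.005, 0], [0.0069, -0.0078, 0.0003], [0.0078, -0.0096, 0.0006], [0.0087, -0.0115, 0.0006]], angular=[[0, 0, -0.014], [0, 0, -0.014], [0, 0, -0.014], [0, 0, -0.014], [0, 0, -0.014]])

```text
time_s: 18.75
tool_pos: [0.5673, -0.0267, 0.024]
tool_rot: [-90.1, 65.8, -164.0]
force: [10.2, 3.8, 14.6]
grip_width: 0.0004
```

```bash
python3 st.py; python3 snap.py t1 scene;  python3 crop.py pics/t1_scene.png 200 150 150 130 5 pics/t1s.png
```

```text
FX mm -47.086645690843184 Y -1.075885106583235 Rz 12.783576803012252 f fwd -10.872089769843944 lat -0.7892348259590495 up 14.582212455929723
off [-0.     -0.      0.0011] rv [-0.0001 -0.0005 -0.0142] ang 0.8
18.75 [ 0.5673 -0.0267  0.024 ] [ -90.05   65.82 -164.02] [10.23  3.76 14.58] 0.00042903472910823924
```

View pics/t1s.png

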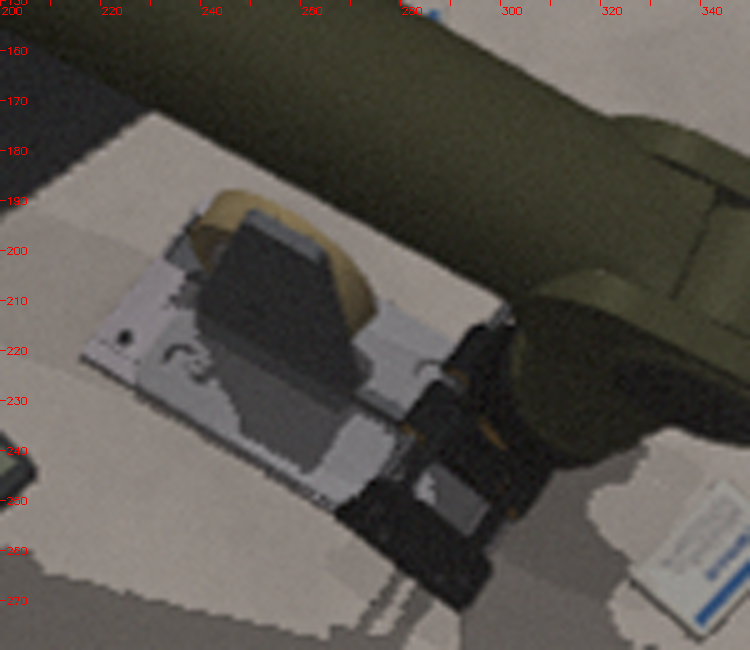

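>>> drive_tool(offset=[[0.0044, -0.0023, 0.0005], [0.0057, -0.005, 0.001], [0.0069, -0.0078, 0.001], [0.0078, -0.0096, 0.001], [0.0084, -0.0108, 0.001]], angular=[[0, 0, -0.014], [0, 0, -0.014], [0, 0, -0.014], [0, 0, -0.014], [0, 0, -0.014]])

```text
time_s: 19.42
tool_pos: [0.5603, -0.029, 0.024]
tool_rot: [-90.0, 65.8, -164.0]
force: [11.2, 3.8, 14.4]
grip_width: 0.0005
```

```bash
python3 st.py
```

```text
FX mm -39.71481270938317 Y -0.8344429463481916 Rz 12.788829674198077 f fwd -11.832608004780298 lat -0.5709609722336819 up 14.424274967198098
off [-0.     -0.      0.0008] rv [-0.0003 -0.0004 -0.0139] ang 0.8
```

>>> drive_tool(offset=[[0.0044, -0.0023, 0.0005], [0.0052, -0.0041, 0.0008], [0.0057, -0.005, 0.0008], [0.0061, -0.0059, 0.0008]], angular=[[0, 0, -0.014], [0, 0, -0.014], [0, 0, -0.014], [0, 0, -0.014]])

```text
time_s: 19.92
tool_pos: [0.5589, -0.0294, 0.0241]
tool_rot: [-90.0, 65.8, -164.0]
force: [10.0, 2.9, 14.5]
grip_width: 0.0005
```

```bash
python3 st.py
```

```text
FX mm -38.3180796864589 Y -0.8088158783985937 Rz 12.808590059946692 f fwd -10.433181829275725 lat -0.01506024004718531 up 14.453006242101178
off [-0.     -0.      0.0008] rv [-0.0004 -0.0003 -0.0146] ang 0.8
```

>>> drive_tool(offset=[[0.0052, -0.0041, 0.0005], [0.0061, -0.0059, 0.0008], [0.0065, -0.0069, 0.0008], [0.0069, -0.0078, 0.0008], [0.0069, -0.0078, 0.0008]], angular=[[0, 0, -0.014], [0, 0, -0.014], [0, 0, -0.014], [0, 0, -0.014], [0, 0, -0.014]])

```text
time_s: 20.55
tool_pos: [0.5572, -0.0299, 0.0241]
tool_rot: [-90.0, 66.1, -164.0]
force: [14.1, 3.9, 12.7]
grip_width: 0.0008
```

```bash
python3 st.py
```

```text
FX mm -36.50433913898087 Y -0.794482190648477 Rz 12.832630818897627 f fwd -14.597834742092715 lat 0.13062258956386186 up 12.726218609500156
off [-0.     -0.      0.0008] rv [-0.0006 -0.0003 -0.0192] ang 1.1
```

```bash
python3 snap.py t2 scene wrist top;  python3 crop.py pics/t2_scene.png 200 150 150 130 5 pics/t2s.png
```

```text
20.55 [ 0.5572 -0.0299  0.0241] [ -90.    66.1 -164. ] [14.06  3.91 12.73] 0.000764299531869698
```

View pics/t2s.png

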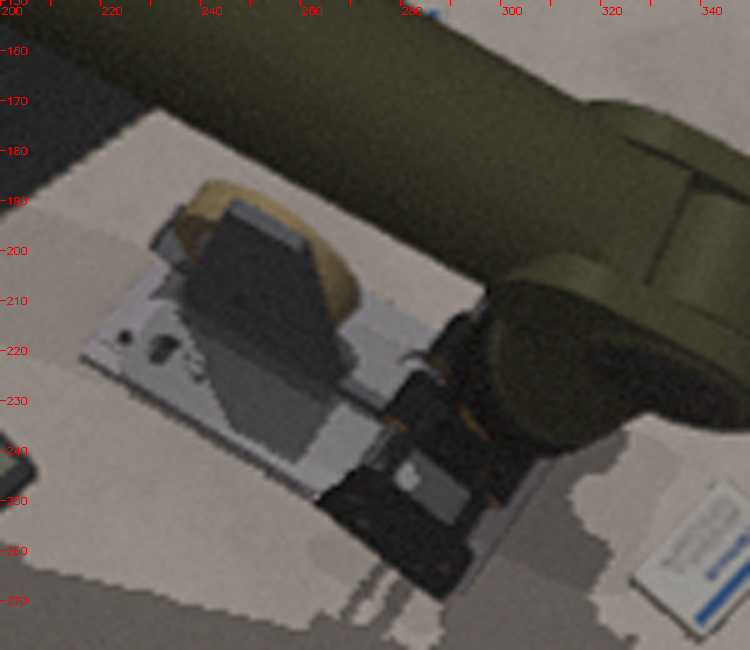

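View pics/t2_wrist.png

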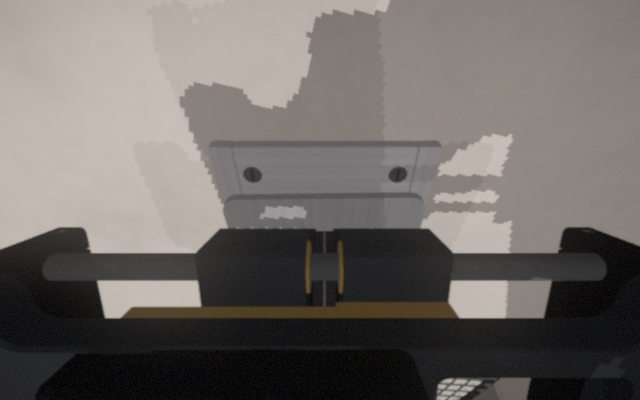

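>>> drive_tool(offset=[[0.0061, -0.0059, 0.0005], [0.0069, -0.0078, 0.0008], [0.0075, -0.009, 0.0008], [0.0075, -0.009, 0.0008]], angular=[[0, 0, -0.019], [0, 0, -0.019], [0, 0, -0.019], [0, 0, -0.019]])

```text
time_s: 21.2
tool_pos: [0.5565, -0.0302, 0.0241]
tool_rot: [-90.0, 66.4, -164.0]
force: [19.1, 4.8, 12.6]
grip_width: 0.0007
```

```bash
python3 st.py
```

```text
FX mm -35.76807270383708 Y -0.7432644433093375 Rz 12.880320524926402 f fwd -19.634185059825924 lat 0.6809368250886356 up 12.630270859131304
off [-0.     -0.      0.0007] rv [-0.0011 -0.0003 -0.0245] ang 1.4
```

>>> drive_tool(offset=[[-0.0003, 0.001, 0], [-0.004, 0.003, 0], [-0.0124, 0.003, 0], [-0.028, 0.002, 0], [-0.0447, 0.001, 0], [-0.07, -0.007, 0], [-0.103, -0.015, 0], [-0.103, -0.015, 0]], angular=[[0, 0, 0], [0, 0, 0], [0, 0, 0], [0, 0, 0], [0, 0, 0], [0, 0, 0], [0, 0, 0], [0, 0, 0]])

```text
time_s: 22.2
tool_pos: [0.585, -0.0215, 0.1281]
tool_rot: [-89.9, 66.7, -163.9]
force: [0.4, 0.4, -0.3]
grip_width: 0.0004
```

```bash
python3 snap.py u1 scene wrist top;  python3 crop.py pics/u1_scene.png 200 150 150 130 5 pics/u1s.png; python3 crop.py pics/u1_wrist.png 250 90 150 140 5 pics/u1w.png
```

```text
22.2 [ 0.585  -0.0215  0.1281] [ -89.85   66.73 -163.87] [ 0.38  0.45 -0.32] 0.000395904329025112
```

View pics/u1s.png

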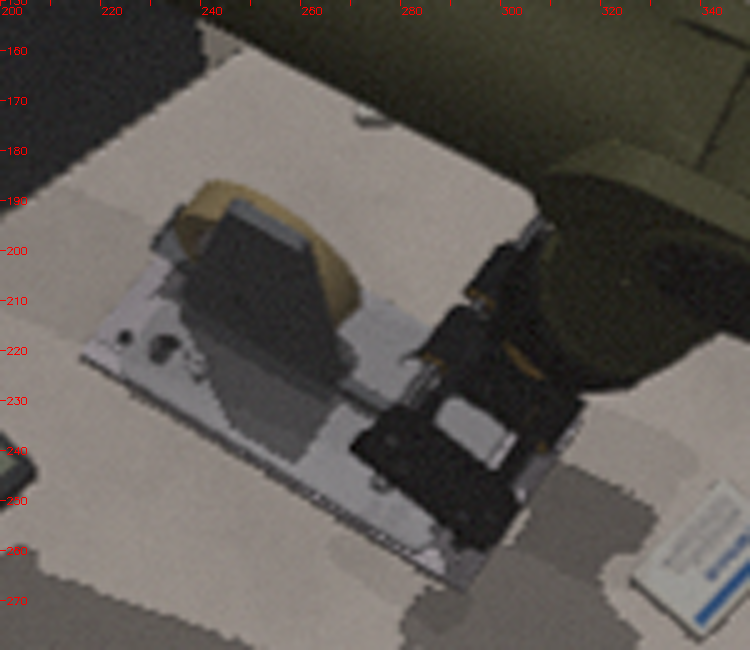

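View pics/u1w.png

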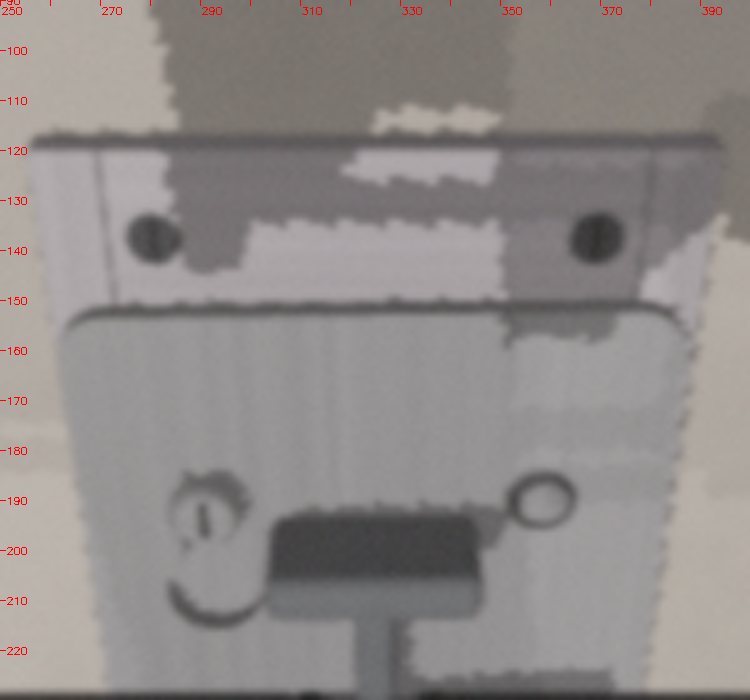

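Run:
```python
from push import *
o=telemetry.get_obs(); a=np.radians(286.05)
for p in([.60,-.018,.27],[.47,-.055,.27]): plan(o,p,[0,0,-1],[np.cos(a),np.sin(a),0])
```

```text
off [-0.1406 -0.042   0.0003] rv [-1.000e-03  2.000e-04  4.124e-01] ang 23.6
off [-8.640e-02 -1.658e-01  1.000e-04] rv [-1.000e-03  2.000e-04  4.124e-01] ang 23.6
```

>>> drive_tool(offset=[[-0.05, -0.015, 0], [-0.1, -0.03, 0], [-0.14, -0.042, 0], [-0.14, -0.042, 0], [-0.14, -0.042, 0], [-0.12, -0.085, 0], [-0.1, -0.13, 0], [-0.086, -0.166, 0], [-0.086, -0.166, 0], [-0.086, -0.166, 0]], angular=[[0, 0, 0], [0, 0, 0.05], [0, 0, 0.15], [0, 0, 0.28], [0, 0, 0.4], [0, 0, 0.412], [0, 0, 0.412], [0, 0, 0.412], [0, 0, 0.412], [0, 0, 0.412]])

```text
time_s: 23.6
tool_pos: [0.4686, -0.0562, 0.2692]
tool_rot: [-37.1, 89.7, -111.3]
force: [-0.0, -0.2, 0.0]
grip_width: 0.0002
```

```bash
python3 snap.py v1 scene wrist top;  python3 crop.py pics/v1_scene.png 200 150 150 130 5 pics/v1s.png; python3 crop.py pics/v1_wrist.png 260 60 120 120 6 pics/v1w.png
```

```text
23.6 [ 0.4686 -0.0562  0.2692] [ -37.08   89.75 -111.28] [-0.01 -0.15  0.02] 0.0002278915084048056
```

View pics/v1s.png

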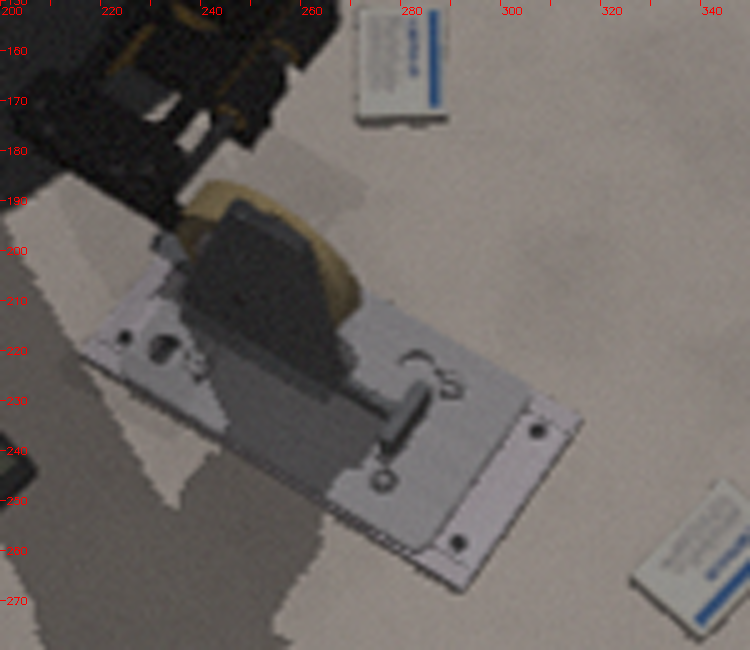

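View pics/v1_wrist.png

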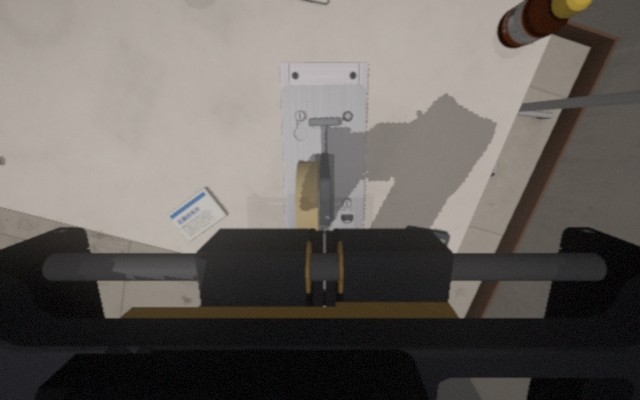

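View pics/v1w.png

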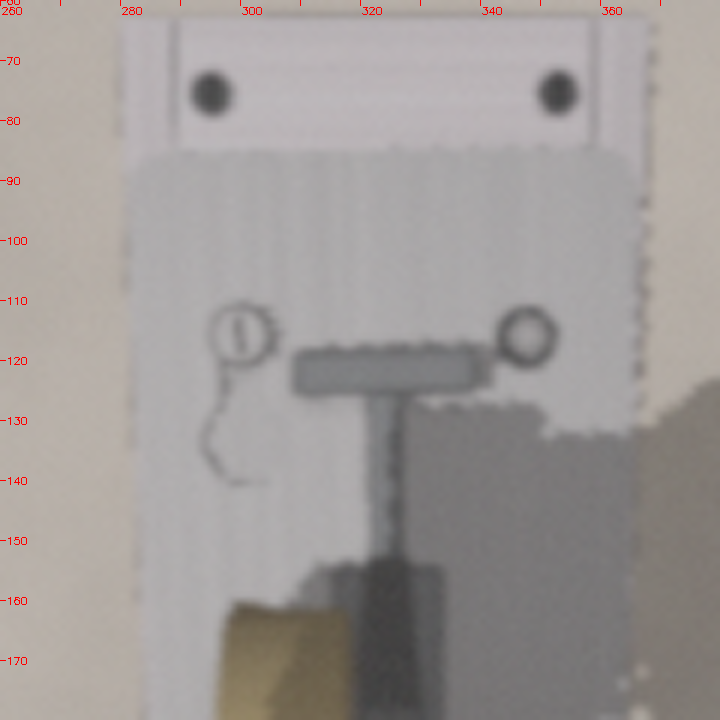

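View pics/v1_top.png

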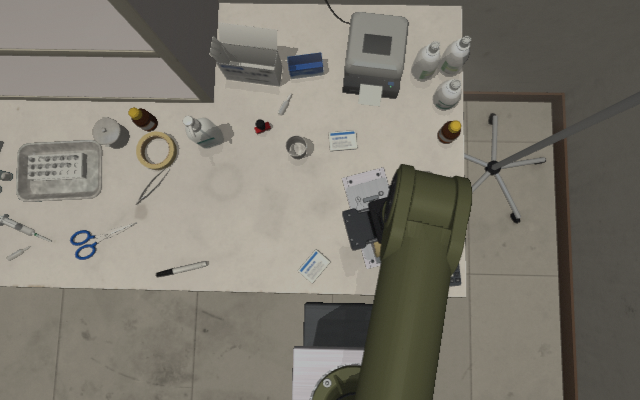

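```bash
python3 -c "
from cell import sign_off; print(sign_off())"
```

```text
the job is handed in; nothing more can be done
None
```

The dispenser is back on its rail and locked, and the job is handed in after about 24 of the 64 s.

**What I did:** I held the dispenser by its panel and lowered the plate until both screw heads came up through the round holes, then let go. With closed, tilted-back fingers I pressed behind the heel with about 13–15 N. I then pushed it roughly 22 mm towards the cutter until it met the stop. The push force rose from about 11 N to about 20 N there. I backed off and moved the arm clear.

**Last checks:**
- **Lock:** The catch pin sits centred in its hole. The back screw is at the closed end of its slot. The front screw's slot was only partly visible behind the panel.
- **Plate:** It stays flat with nothing pressing on it. I judged the pin to be up from that and its ring in the hole, as I could not measure its 3 mm directly.
- **Bystanders:** The iodine bottle, steel cup and hand-gel bottle appear unmoved in the top view.
- **Robot:** Nothing was touching at the end, with a wrist force reading near zero.

**One disagreement:** At the start the scene camera put the rail about 6 mm further out in x than the top and wrist cameras, and the dispenser 2–5 mm off. I relied on the top and wrist cameras, and the view through the back hole confirmed the alignment to about 0.3 mm before lowering.

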